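# Scan a mortar prism and present it to the inspection camera

### The job

Pick up the hand scanner, hold it upright and steady with its window a few centimetres (about 6) straight above the label of the orange-ended mortar prism for about a second, and stand it back upright in the middle of its dock. Then lift that prism off the rack and finish while holding it still in the air in front of the inspection camera: orange end square on to the lens and centred on it, 11 cm in front of the glass, prism level and label up. Leave the other two prisms, the beaker and the brush where they are.

Things in the scene. Friction and masses are not known exactly. Their poses are not given: they have to be found in the camera images.
- prism_orange: The work piece: a hard grey mortar prism 160 x 40 x 40 mm, about 0.6 kg, its +x end (last 14 mm) painted orange. Origin: centre of its underside; x along its length towards the orange end, z up. At the start it lies on the rack, in any of three places, its underside about 40 mm above the table, orange end away from the robot. About 70 mm is free on either side of it; the space under its middle is open between the rack's bars (94 mm apart, clear).
- prism_orange_label (a point): Centre of the white bar-striped label (30 x 30 mm) on top of the orange-ended prism: 50 mm from the prism's middle towards its unpainted end, on the top face (40 mm above the underside). Axes as the prism's.
- prism_orange_face (a point): Centre of the orange end face of the prism: 80 mm along +x from the prism's middle, 20 mm above its underside. Axes as the prism's.
- scanner: Hand scanner, upright, 142 mm tall, 0.22 kg: a yellow 54 x 54 x 34 mm head at the bottom with a dark red window in its underside, and above it a round black handle, 34 mm in diameter from 60 to 138 mm above the underside. Origin: centre of the underside; z up along the handle. It stands on the dock at the start and looks out along its -z.
- scanner_window (a point): Centre of the scanner's window, in the middle of its underside (same point as the scanner's origin); axes as the scanner's, so it looks along -z.
- dock: Black dock plate fixed to the table, 110 x 110 x 6 mm, a grey square in its middle. Origin: centre of its underside, at table height; the scanner stands on it 6 mm above the table.
- lens (a point): Centre of the front glass of the inspection camera, 220 mm above the table, on a fixed white camera with a 52 mm black lens barrel on a stand. The lens looks level along this frame's -x axis; z up. The stand's foot reaches no farther forward than the lens.
- rack: Fixed rack: a 170 x 360 mm plate with two blue bars along its y, 14 mm wide, 40 mm high, centred 55 mm either side of the middle (in x), on which the three prisms lie across, 115 mm apart (middle to middle). Origin: centre of its underside; x points away from the robot.
- prism_blue: Another prism, same size, blue end; leave alone. Origin: centre of its underside, x towards the painted end.
- prism_green: Another prism, same size, green end; leave alone. Origin: centre of its underside, x towards the painted end.
- beaker: White plastic beaker, 72 mm across, 85 mm tall, on the table; leave alone. Origin: centre of its underside.
- brush: Brush with a wooden handle lying on the table, 20 mm high, 200 mm long along its x, bristles to +x; leave alone. Origin: its middle, at the underside.

How it is judged (in metres and radians):
On the way, in this order (a step that is already met when the one before it is completed fails the run):
1. the scanner, held upright, looks at the orange prism's label from 30 to 90 mm above it, within 14 mm of its middle, and is still (contact force between the fingers and scanner above 1 N and z of scanner_window in the frame of prism_orange_label between 0.03 and 0.09 m and horizontal distance between scanner_window and prism_orange_label below 0.014 m and angle between scanner's own z axis and vertical below 0.15 rad and linear speed of scanner below 0.03 m/s and distance of prism_orange from where it was at the start of the episode below 0.03 m), for 0.8 s.
2. the scanner stands upright on its dock again, let go (horizontal distance between scanner and dock below 0.03 m and z of scanner in the frame of dock below 0.011 m and angle between scanner's own z axis and vertical below 0.1 rad and contact force between the fingers and scanner below 0.1 N and linear speed of scanner below 0.02 m/s), for 0.3 s.
At the end, for the whole second after the job is handed in: Orange prism held still in the air by the gripper alone; orange face 85-135 mm from the lens, within 15 mm of its axis, pointing and level within 0.13 rad, label up. Scanner upright and free within 30 mm of the dock's middle; other prisms, beaker and brush within 30 mm of their starts (x of prism_orange_face in the frame of lens between -0.135 and -0.085 m and y of prism_orange_face in the frame of lens between -0.015 and 0.015 m and z of prism_orange_face in the frame of lens between -0.015 and 0.015 m and x of prism_orange in the frame of lens below -0.15 m and angle between the x axis of prism_orange and the x axis of lens, either way round below 0.13 rad and angle between prism_orange's own z axis and vertical below 0.13 rad and contact force between the fingers and prism_orange above 2 N and contact force between prism_orange and rack below 0.1 N and contact force between each of prism_orange, the fingers and scanner below 0.1 N and linear speed of prism_orange below 0.02 m/s and angular speed of prism_orange below 0.15 rad/s and horizontal distance between scanner and dock below 0.03 m and z of scanner in the frame of dock below 0.011 m and angle between scanner's own z axis and vertical below 0.1 rad and distance of each of prism_blue, prism_green, beaker, brush from where it was at the start of the episode below 0.03 m); the arm keeps its last pose, push and grip.
It fails at once if the blue-ended prism is moved more than 30 mm (distance of prism_blue from where it was at the start of the episode above 0.03 m).
It fails at once if the green-ended prism is moved more than 30 mm (distance of prism_green from where it was at the start of the episode above 0.03 m).
It fails at once if the beaker is moved more than 30 mm (distance of beaker from where it was at the start of the episode above 0.03 m).
It fails at once if the brush is moved more than 30 mm (distance of brush from where it was at the start of the episode above 0.03 m).
It also fails if it takes over 72 s, if anything falls off the work surface, if the arm or the gripper's body presses on something with over 40 N, if the wrist force passes 120 N, or if a joint passes its speed limit or range.

### The arm

A 6-joint arm with a two-finger parallel gripper is mounted at the origin on the work surface. World frame = base frame: x ahead of the robot, y to its left, z up, the work surface at z = 0. Lengths are in mm, angles in rad, forces in N, time in s.
With the tool pointing down it reaches from about 400 to 925 mm from the base axis. Payload 3.4 kg.
Tool frame: the origin (TCP) lies at the very end of the fingers, on their centre line; the grasp point (between the pads) lies 19 mm behind it (env.grip_point_offset is the distance from the TCP to the grasp point, in mm); x points along the fingers, y is the direction in which the jaws open and shut, and the axes are right-handed (so a half turn about x gives the same grasp; the last joint's range is limited). The gripper opens to 85 mm and grips with 20 to 120 N. Pads are 22 mm wide; open, the fingers measure 114 mm over their backs; the gripper's body (76 mm by 85 mm) begins 54 mm behind the grasp point. The pads swing forward as they close: fully open they stand 13 mm farther back than shut.
Start: joints at [1.067, 0.307, 1.506, -0, 1.328, -0.073], TCP at [239.619, 522.699, 231.305] pointing down, gripper open.
Joint ranges: [-3.12, 3.12], [-1.05, 2.28], [0.14, 2.33], [-1.42, 4.57], [0.1, 2.73], [-2.68, 2.68]. Speed limits (rad/s): [2.57, 2.57, 3.14, 3.14, 3.14, 3.14].

### API

Orientations are given as a unit quaternion [w, x, y, z].
In Python, from plant import env gives the robot as it stands.
- The arm moves only by the tool servo_tool, never from a script. Its argument "increments" is a list of rows, each an object with "hand": the gripper's target within -1 to 1 (shut at 1, half-way at 0, fully open at -1); "linear": the shift along the tool's x, y, z in m, a list of three; "delta_rot": the turn, a rotation vector about the tool's x, y, z in rad, a list of three. A call has 1 to 10 rows; each row is the pose to reach, as a shift and turn from the pose measured when the call began, along the tool's axes at that moment; what a row does not reach only later rows make up. A row lasts 1/8 s, in which the tool goes at most 62.5 mm and 10.7 degrees, less where a joint would pass 70% of its speed; a pose out of reach is approached as far as the arm can. A call with a gripper value outside its range is refused whole. The fingers move at their own pace and stop on an object; "squeeze" is the grip in N (left out, the last holds). Time passes only in rows, so rows that repeat a pose let the fingers close. It gives the time, the measured TCP pose, the force and the opening at its end, in the units of the state.
- env.observe(): the state, without advancing time (a new reading comes with each control period).
- env.grab_frame(name): name is "scene" or "top" or "wrist"; returns (picture, depth): 400x640x3 uint8, blue, green, red; 400x640 float32, mm along the optical axis (not along the pixel's ray), 0 where there is no reading.
- env.camera_params(name): a dict with "vertical_fov" (degrees; the focal length in pixels is half the picture's height over the tangent of half this angle, whatever the lens; pixels are square), "cx", "cy" (the principal point, pixels), "R" (3x3) and "t" (3): a world point X has camera coordinates R X + t. Camera axes: x right, y down, z forward; pixel columns grow to the right and rows downward; lengths in mm; the calibration is good to about 2 mm. A picture is of the moment at which its call begins: read the wrist's pose just before it. camera_params takes no time and is no camera call; for the wrist camera it gives the pose at the moment of the call.
- env.sign_off(): hands the job in, once; it reports no verdict.
The state is a dict: "t": time; "joint_positions": joint angles; "qd": joint speeds; "tau": joint torques, N m; "tool_pos": TCP position; "tcp_rot": TCP orientation; "contact_force": force on the tool from outside, world axes, zero at the start; "torque": the same for the moment, N m; "width": finger opening in mm.
Only numpy, scipy, OpenCV 4.12 (cv2) and the standard library are available. Lean on these libraries where they do the work, as an engineer would, in place of code of your own. Each camera call takes 0.05 s, during which the arm holds its last target. There are 200 camera calls.

## Working session

There is one attempt and no reset: what is moved stays moved. The work goes in short steps, Python scripts to look and compute and a tool call to move; the robot and the scene stay as the last step left them, time stands still between calls to the robot, and variables do not carry over. Pictures are saved under pics/ and viewed, about 8 in all and at most 12, crops included, and the job is handed in when it is done.

Besides the shell and the picture viewer there is one more tool, called after ">>>" by a JSON object that holds its "fn" and its "kwargs", one argument or row to a line. servo_tool: Moves the arm, as the interface text tells. Its arguments: {"type":"object","properties":{"increments":{"type":"array","items":{"type":"object","properties":{"hand":{"type":"number"},"linear":{"type":"array","items":{"type":"number"}},"delta_rot":{"type":"array","items":{"type":"number"}}}}},"squeeze":{"type":"number"}},"required":["increments"]}

```bash
ls; mkdir -p pics; cat > h.py <<'E'
import numpy as np, cv2
from scipy.spatial.transform import Rotation as Ro
from plant import env
def cam(n):
    p=env.camera_params(n); im,d=env.grab_frame(n); return im,d,p
def backproj(p,u,v,z,h=400):
    f=h/2/np.tan(np.radians(p['vertical_fov'])/2)
    c=np.stack([(np.asarray(u)-p['cx'])/f*z,(np.asarray(v)-p['cy'])/f*z,np.asarray(z)*np.ones_like(np.asarray(u,float))],-1)
    return (c-np.asarray(p['t']))@np.asarray(p['R'])
def toolR(): 
    q=env.observe()['tcp_rot']; return Ro.from_quat([q[1],q[2],q[3],q[0]])
E
python3 - <<'E'
from h import *
import pickle
print(env.observe(), env.grip_point_offset)
print(toolR().as_matrix().round(3))
D={}
for n in('top','scene'):
    im,d,p=cam(n); D[n]=(im,d,p); cv2.imwrite(f'pics/{n}1.png',im); print(n,p)
pickle.dump(D,open('d1.pkl','wb'))
E
```

```text
pics
{'t': 0.0, 'joint_positions': array([ 1.06747982e+00,  3.07570628e-01,  1.50769590e+00,  2.45549550e-05,
        1.32839500e+00, -7.35084775e-02]), 'qd': array([-1.22221609e-03, -6.86305509e-04, -1.27044026e-03,  6.53705821e-06,
        9.63693349e-04, -7.47505875e-04]), 'tau': array([ 2.50657349e-04, -4.57556999e+01, -2.51913035e+01, -1.13445969e-04,
        1.33655182e-02,  1.79053154e-05]), 'tool_pos': array([239.27614555, 522.07002335, 230.37391112]), 'tcp_rot': array([ 0.69062417,  0.15009622,  0.69105642, -0.15149392]), 'contact_force': array([ 0.58623277, -0.15336933,  0.01638262]), 'torque': array([ 0.06315466, -0.00435763,  0.01178216]), 'width': 85.24555592155176} 18.700000000000003
[[-0.001  0.417  0.909]
 [-0.002  0.909 -0.417]
 [-1.    -0.002 -0.   ]]
top {'vertical_fov': 52.80868976036072, 'cx': 317.8837005563088, 'cy': 208.89945950831105, 'R': array([[-0.01170692, -0.99991751, -0.00528489],
       [-0.98023978,  0.01251994, -0.19741635],
       [ 0.19746623,  0.00286932, -0.98030549]]), 't': array([ -33.87208756,  567.08508527, 1252.29080878])}
scene {'vertical_fov': 50.256391968636045, 'cx': 324.0454642969256, 'cy': 203.97257325248796, 'R': array([[ 0.89945813,  0.43700449,  0.0014673 ],
       [ 0.31449615, -0.64496854, -0.69649677],
       [-0.30342585,  0.62693115, -0.71755842]]), 't': array([-471.8574984 ,  -94.64563697, 1469.37547957])}
```

View pics/top1.png

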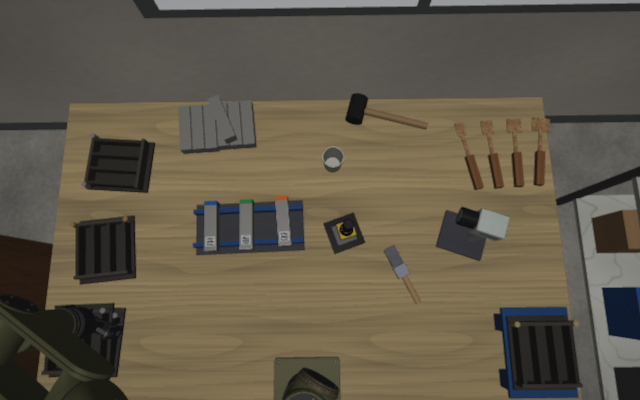

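View pics/scene1.png

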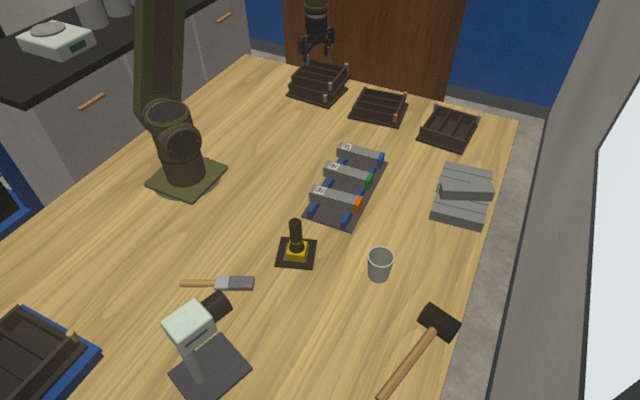

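The top view shows the orange prism at about (283,221), the scanner on its dock at (345,232), and the inspection camera at (480,225) with its lens facing left (+y). Next I'll enlarge crops of those areas.

```bash
python3 - <<'E'
from h import *
import pickle
D=pickle.load(open('d1.pkl','rb')); im,d,p=D['top']
a=cv2.resize(im[190:260,260:370],None,fx=7,fy=7,interpolation=cv2.INTER_CUBIC)[:, :]
b=cv2.resize(im[200:265,430:520],None,fx=7,fy=7,interpolation=cv2.INTER_CUBIC)
cv2.imwrite('pics/a.png',a);cv2.imwrite('pics/b.png',b)
def show(n,im,d,p,u,v):
    print(n,u,v,backproj(p,u,v,float(d[int(v),int(u)])).round(1))
for u,v in [(278,203),(287,203),(281,210),(284,230),(289,241),(279,241),(347,225),(347,228),(460,218),(490,222),(330,238)]: show('top',im,d,p,u,v)
s=D['scene']
c=cv2.resize(s[0][280:400,150:260],None,fx=5,fy=5,interpolation=cv2.INTER_CUBIC);cv2.imwrite('pics/c.png',c)
for u,v in [(224,303),(220,305),(358,203),(310,195),(335,190),(296,225)]: show('scene',*s,u,v)
E
```

```text
top 278 203 [582.1  86.2  83.2]
top 287 203 [582.7  57.8  78.8]
top 281 210 [560.2  77.   78.1]
top 284 230 [495.   66.7  81.9]
top 289 241 [460.3  51.1  79.3]
top 279 241 [460.1  82.   84.6]
top 347 225 [ 497.3 -127.3  152.2]
top 347 228 [ 488.7 -127.3  149.1]
top 460 218 [ 499.1 -434.4  239.2]
top 490 222 [ 308.2  -44.6 1339.4]
top 330 238 [477.6 -79.8   5.3]
scene 224 303 [ 523.4 -456.4  238.7]
scene 220 305 [ 520.1 -464.7  241. ]
scene 358 203 [605.   65.6  80.7]
scene 310 195 [454.5  45.3  67. ]
scene 335 190 [519.8  86.6  80.2]
scene 296 225 [ 512.2 -143.2  148.9]
```

View pics/a.png

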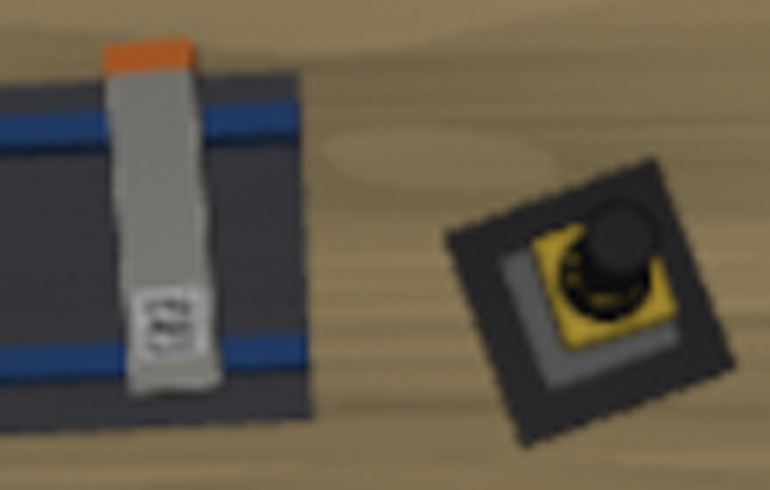

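View pics/b.png

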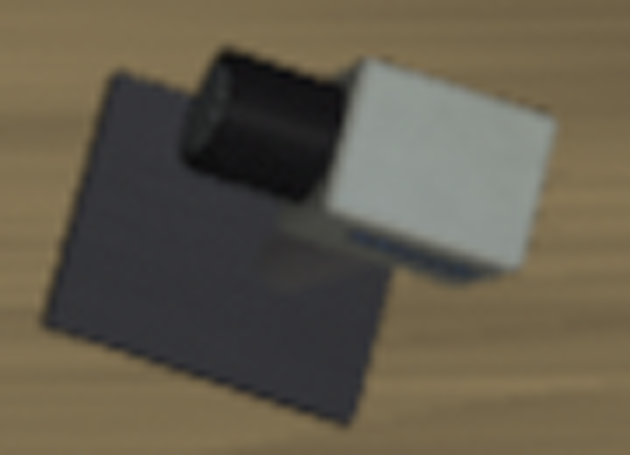

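Crop a (7x, offset 260,190) shows the label centre at about (171,322) and the orange far edge from (104,45) to (192,39). It also gives the handle top at about (620,238) and dock corners (445,233), (655,158), (737,368), (525,447). Crop b (7x, offset 430,200) shows the glass centre at about (205,112) and foot corners (118,72), (45,325), (350,425).

```bash
cat >> h.py <<'E'
def onz(p,u,v,z):
    C=-np.asarray(p['R']).T@np.asarray(p['t']); a=backproj(p,u,v,1000.)-C; return C+a*(z-C[2])/a[2]
E
python3 - <<'E'
from h import *
import pickle
D=pickle.load(open('d1.pkl','rb')); p=D['top'][2]
g=lambda c,o,z:onz(p,(c[0]+.5)/7-.5+o[0],(c[1]+.5)/7-.5+o[1],z)
A=(260,190);B=(430,200)
print('label',g((171,322),A,80).round(1))
F=[g(c,A,80) for c in((104,45),(192,39))];print('far edge',np.round(F,1),np.mean(F,0).round(1))
print('handle',g((620,238),A,148).round(1))
d=np.array([g(c,A,6) for c in((445,233),(655,158),(737,368),(525,447))]);print('dock',d.round(1),d.mean(0).round(1))
print('glass',g((205,112),B,220).round(1))
f=np.array([g(c,B,8) for c in((118,72),(45,325),(350,425))]);print('foot',f.round(1))
for e in(f[2]-f[1],-(f[1]-f[0])): print(np.degrees(np.arctan2(e[1],e[0])))
b=np.array([g(c,B,250) for c in((368,60),(555,118),(522,270),(328,210))]);print('box',b.round(1))
for e in(b[1]-b[0],b[2]-b[3],b[0]-b[3],b[1]-b[2]): print(np.degrees(np.arctan2(e[1],e[0])))
# depth points of camera body
im,dep,_=D['top']; v,u=np.mgrid[200:240,450:515]; P=backproj(p,u,v,dep[200:240,450:515])
m=(P[...,2]>225)&(P[...,2]<300); Q=P[m];print(len(Q),np.percentile(Q[:,2],[5,25,50,75,95]).round())
lo=Q[(Q[:,2]<250)]; 
E
```

```text
label [477.6  66.8  80. ]
far edge [[605.9  98.2  80. ]
 [608.2  57.8  80. ]] [607.1  78.   80. ]
handle [ 502.2 -131.1  148. ]
dock [[ 528.8  -57.7    6. ]
 [ 564.1 -159.3    6. ]
 [ 462.2 -195.3    6. ]
 [ 426.1  -94.     6. ]] [ 495.3 -126.6    6. ]
glass [ 509.4 -438.6  220. ]
foot [[ 567.6 -473.     8. ]
 [ 446.3 -429.6    8. ]
 [ 397.7 -569.     8. ]]
-109.23309364876926
-19.73232104339863
box [[ 524.  -493.7  250. ]
 [ 499.9 -564.6  250. ]
 [ 440.3 -545.6  250. ]
 [ 464.7 -472.7  250. ]]
-108.7560851615226
-108.49222279661866
-19.510493791760567
-17.713305577109114
1085 [231. 244. 249. 251. 253.]
```

>>> {"fn": "servo_tool", "kwargs": {
  "increments": [
    {"hand": -1, "linear": [0, -0.02, 0.021]},
    {"hand": -1, "linear": [0, -0.055, 0.058]},
    {"hand": -1, "linear": [0, -0.095, 0.1]},
    {"hand": -1, "linear": [0, -0.135, 0.142]},
    {"hand": -1, "linear": [0, -0.175, 0.184]},
    {"hand": -1, "linear": [0, -0.215, 0.226]},
    {"hand": -1, "linear": [0, -0.255, 0.268]},
    {"hand": -1, "linear": [0, -0.295, 0.31]},
    {"hand": -1, "linear": [0, -0.325, 0.342]},
    {"hand": -1, "linear": [0, -0.345, 0.363]}
  ],
  "squeeze": 30
}}

```text
invalid input
```

```bash
cat >> h.py <<'E'
def go(target,yaw=None):
    "print tool-axes shift (m) and turn to reach world TCP target, jaw yaw deg with tool down"
    s=env.observe();R=toolR();d=(np.asarray(target)-s['tool_pos'])/1000
    print('t',s['t'],'pos',s['tool_pos'].round(1),'yaw',np.degrees(np.arctan2(R.as_matrix()[1,1],R.as_matrix()[0,1])).round(2),'w',round(s['width'],1),'F',s['contact_force'].round(1),'q6',s['joint_positions'][5].round(2))
    print('linear',R.inv().apply(d).round(4))
    if yaw is not None:
        y=np.radians(yaw);T=np.array([[0,np.cos(y),np.sin(y)],[0,np.sin(y),-np.cos(y)],[-1,0,0]])
        print('rot',(R.inv()*Ro.from_matrix(T)).as_rotvec().round(4))
E
python3 -c "
from h import *
go((500,-130,215),65.4)"
```

```text
t 0.1 pos [239.3 522.1 230.5] yaw 65.37 w 85.1 F [-0.7 -0.4 -1.1] q6 -0.07
linear [ 0.0163 -0.4842  0.5087]
rot [-0.0005 -0.0002  0.0019]
```

>>> {"fn": "servo_tool", "kwargs": {
  "increments": [
    {"hand": -1, "linear": [0, -0.02, 0.021], "delta_rot": [0, 0, 0]},
    {"hand": -1, "linear": [0, -0.055, 0.058], "delta_rot": [0, 0, 0]},
    {"hand": -1, "linear": [0, -0.095, 0.1], "delta_rot": [0, 0, 0]},
    {"hand": -1, "linear": [0, -0.135, 0.142], "delta_rot": [0, 0, 0]},
    {"hand": -1, "linear": [0, -0.175, 0.184], "delta_rot": [0, 0, 0]},
    {"hand": -1, "linear": [0, -0.215, 0.226], "delta_rot": [0, 0, 0]},
    {"hand": -1, "linear": [0, -0.255, 0.268], "delta_rot": [0, 0, 0]},
    {"hand": -1, "linear": [0, -0.295, 0.31], "delta_rot": [0, 0, 0]},
    {"hand": -1, "linear": [0, -0.325, 0.342], "delta_rot": [0, 0, 0]},
    {"hand": -1, "linear": [0, -0.345, 0.363], "delta_rot": [0, 0, 0]}
  ],
  "squeeze": 30
}}

```text
t: 1.35
tool_pos: [425.9, 55.2, 230.9]
tcp_rot: [0.69, 0.151, 0.691, -0.152]
contact_force: [-0.0, 0.3, -0.4]
width: 85.2
```

```bash
python3 -c "
from h import *
go((500,-130,215),65.4)"
```

```text
t 1.35 pos [425.9  55.2 230.9] yaw 65.26 w 85.2 F [-0.   0.3 -0.4] q6 -1.11
linear [ 0.0161 -0.1371  0.1449]
rot [-0.0025 -0.0003  0.0022]
```

>>> {"fn": "servo_tool", "kwargs": {
  "increments": [
    {"hand": -1, "linear": [0, -0.03, 0.032], "delta_rot": [0, 0, 0]},
    {"hand": -1, "linear": [0, -0.06, 0.063], "delta_rot": [0, 0, 0]},
    {"hand": -1, "linear": [0, -0.09, 0.095], "delta_rot": [0, 0, 0]},
    {"hand": -1, "linear": [0, -0.12, 0.127], "delta_rot": [0, 0, 0]},
    {"hand": -1, "linear": [0, -0.137, 0.145], "delta_rot": [0, 0, 0]},
    {"hand": -1, "linear": [0, -0.137, 0.145], "delta_rot": [0, 0, 0]},
    {"hand": -1, "linear": [0, -0.137, 0.145], "delta_rot": [0, 0, 0]}
  ]
}}

```text
t: 2.22
tool_pos: [499.3, -128.7, 230.7]
tcp_rot: [0.69, 0.151, 0.692, -0.152]
contact_force: [0.2, -0.2, 0.5]
width: 85.6
```

```bash
python3 -c "
from h import *
import pickle
go((500,-130,95),65.4)
w=cam('wrist');pickle.dump(w,open('w1.pkl','wb'));cv2.imwrite('pics/w1.png',w[0])
p=w[2];print((-np.array(p['R']).T@p['t']).round(),np.array(p['R'])[2].round(2))"
```

```text
t 2.225 pos [ 499.3 -128.7  230.7] yaw 65.27 w 85.6 F [ 0.2 -0.2  0.5] q6 -1.47
linear [ 0.1357 -0.0006  0.0014]
rot [-0.0023 -0.0022  0.0016]
[428. -94. 375.] [ 0.28 -0.13 -0.95]
```

View pics/w1.png

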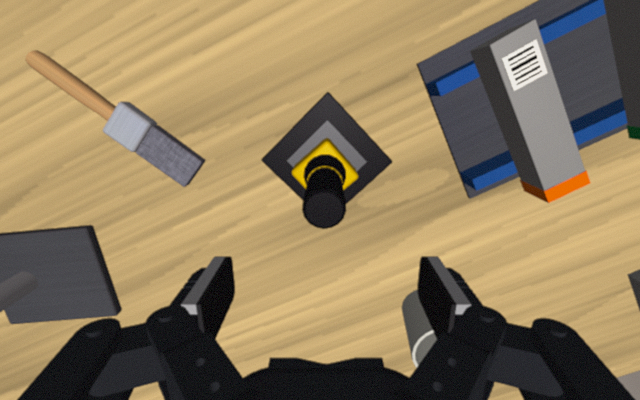

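The wrist view shows the handle top at (324,209), the dock's left, top and right corners at (262,160), (327,93), (392,160), and the label centre near (525,64).

```bash
python3 - <<'E'
from h import *
import pickle
im,d,p=pickle.load(open('w1.pkl','rb'))
print('handle',onz(p,324,209,148).round(1),'label',onz(p,525,64,80).round(1))
c=np.array([onz(p,*x,6) for x in((262,160),(327,93),(392,160))]);print('dock',c.round(1),((c[0]+c[2])/2).round(1))
v,u=np.mgrid[195:222,308:342];P=backproj(p,u,v,d[195:222,308:342]);m=(P[...,2]>140)&(P[...,2]<156);print('handle depth',P[m].mean(0).round(1),m.sum())
# prism top by depth
v,u=np.mgrid[0:215,460:605];P=backproj(p,u,v,d[0:215,460:605]);m=(abs(P[...,2]-80)<6)&(P[...,0]<625)&(P[...,0]>430)
m&=(abs(P[...,1]-68)<40)
mm=m.astype(np.uint8);r=cv2.minAreaRect(P[m][:,:2].astype(np.float32));print(r,P[m].mean(0).round(1))
cv2.imwrite('pics/p1.png',cv2.resize(im[0:215,450:610],None,fx=3.5,fy=2.7))
cv2.imwrite('pics/p1.png',cv2.resize(im[10:215,450:610],None,fx=2.9,fy=2.9,interpolation=cv2.INTER_CUBIC))
E
```

```text
handle [ 502.1 -130.4  148. ] label [476.7  69.8  80. ]
dock [[ 463.2 -193.4    6. ]
 [ 427.3  -93.3    6. ]
 [ 526.7  -55.4    6. ]] [ 495.  -124.4    6. ]
handle depth [ 501.3 -129.6  148.9] 910
((527.3180541992188, 72.0908203125), (161.2277374267578, 41.93598937988281), 5.006659984588623) [521.1  70.4  80.8]
```

View pics/p1.png

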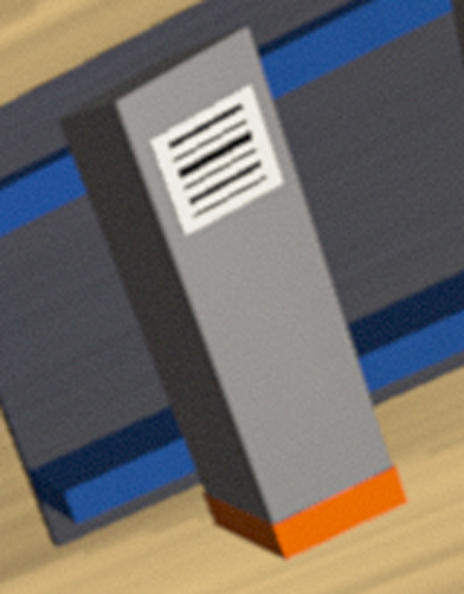

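The label is at about (477,68), the prism centre at (527,72) with yaw 5.0°, and the scanner handle at (501.7,-130). I'll descend and grip.

>>> {"fn": "servo_tool", "kwargs": {
  "increments": [
    {"hand": -1, "linear": [0.02, 0, 0.0025], "delta_rot": [0, 0, 0]},
    {"hand": -1, "linear": [0.045, 0, 0.0025], "delta_rot": [0, 0, 0]},
    {"hand": -1, "linear": [0.075, 0, 0.0025], "delta_rot": [0, 0, 0]},
    {"hand": -1, "linear": [0.1, 0, 0.0025], "delta_rot": [0, 0, 0]},
    {"hand": -1, "linear": [0.12, 0, 0.0025], "delta_rot": [0, 0, 0]},
    {"hand": -1, "linear": [0.135, 0, 0.0025], "delta_rot": [0, 0, 0]},
    {"hand": -1, "linear": [0.135, 0, 0.0025], "delta_rot": [0, 0, 0]}
  ]
}}

```text
t: 3.15
tool_pos: [500.3, -128.6, 95.1]
tcp_rot: [0.689, 0.151, 0.692, -0.151]
contact_force: [-0.6, -0.3, -0.2]
width: 85.5
```

>>> {"fn": "servo_tool", "kwargs": {
  "increments": [
    {"hand": 1, "linear": [0, 0, 0], "delta_rot": [0, 0, 0]},
    {"hand": 1, "linear": [0, 0, 0], "delta_rot": [0, 0, 0]},
    {"hand": 1, "linear": [0, 0, 0], "delta_rot": [0, 0, 0]},
    {"hand": 1, "linear": [0, 0, 0], "delta_rot": [0, 0, 0]},
    {"hand": 1, "linear": [0, 0, 0], "delta_rot": [0, 0, 0]},
    {"hand": 1, "linear": [0, 0, 0], "delta_rot": [0, 0, 0]},
    {"hand": 1, "linear": [0, 0, 0], "delta_rot": [0, 0, 0]},
    {"hand": 1, "linear": [0, 0, 0], "delta_rot": [0, 0, 0]}
  ],
  "squeeze": 40
}}

```text
t: 4.15
tool_pos: [500.7, -129.1, 95.7]
tcp_rot: [0.69, 0.15, 0.692, -0.151]
contact_force: [-1.1, -0.6, 6.3]
width: 33.0
```

>>> {"fn": "servo_tool", "kwargs": {
  "increments": [
    {"hand": 1, "linear": [-0.01, 0, 0], "delta_rot": [0, 0, 0]},
    {"hand": 1, "linear": [-0.03, 0, 0], "delta_rot": [0, 0, 0]},
    {"hand": 1, "linear": [-0.055, 0, 0], "delta_rot": [0, 0, 0]},
    {"hand": 1, "linear": [-0.08, 0, 0], "delta_rot": [0, 0, 0]},
    {"hand": 1, "linear": [-0.105, 0, 0], "delta_rot": [0, 0, 0]},
    {"hand": 1, "linear": [-0.125, 0, 0], "delta_rot": [0, 0, 0]},
    {"hand": 1, "linear": [-0.135, 0, 0], "delta_rot": [0, 0, 0]},
    {"hand": 1, "linear": [-0.135, 0, 0], "delta_rot": [0, 0, 0]}
  ]
}}

```text
t: 5.15
tool_pos: [501.4, -128.9, 231.1]
tcp_rot: [0.69, 0.15, 0.692, -0.151]
contact_force: [0.2, -0.6, -2.9]
width: 33.4
```

>>> {"fn": "servo_tool", "kwargs": {
  "increments": [
    {"hand": 1, "linear": [0, 0.01, -0.006], "delta_rot": [0, 0, 0]},
    {"hand": 1, "linear": [0, 0.03, -0.018], "delta_rot": [0, 0, 0]},
    {"hand": 1, "linear": [0, 0.055, -0.034], "delta_rot": [0, 0, 0]},
    {"hand": 1, "linear": [0, 0.085, -0.052], "delta_rot": [0, 0, 0]},
    {"hand": 1, "linear": [0, 0.115, -0.071], "delta_rot": [0, 0, 0]},
    {"hand": 1, "linear": [0, 0.14, -0.086], "delta_rot": [0, 0, 0]},
    {"hand": 1, "linear": [0, 0.157, -0.097], "delta_rot": [0, 0, 0]},
    {"hand": 1, "linear": [0, 0.167, -0.103], "delta_rot": [0, 0, 0]},
    {"hand": 1, "linear": [0, 0.17, -0.105], "delta_rot": [0, 0, 0]},
    {"hand": 1, "linear": [0, 0.17, -0.105], "delta_rot": [0, 0, 0]}
  ]
}}

```text
t: 6.4
tool_pos: [476.7, 69.2, 230.8]
tcp_rot: [0.69, 0.15, 0.692, -0.151]
contact_force: [0.2, 0.3, -2.2]
width: 33.3
```

```bash
python3 -c "
from h import *
import pickle
go((476.2,69.1,230),65.4)
w=cam('wrist');s=cam('scene');pickle.dump((w,s),open('w2.pkl','wb'))
a=w[0];b=cv2.resize(s[0][100:260,230:430],(800,640))[:, :]
cv2.imwrite('pics/w2.png',np.hstack([a[:,160:560],cv2.resize(s[0][80:280,240:440],(400,400),interpolation=cv2.INTER_CUBIC)]))"
```

```text
t 6.4 pos [476.7  69.2 230.8] yaw 65.38 w 33.3 F [ 0.2  0.3 -2.2] q6 -1.08
linear [ 0.0008 -0.0003 -0.0004]
rot [-0.0004 -0.0024  0.0024]
```

View pics/w2.png

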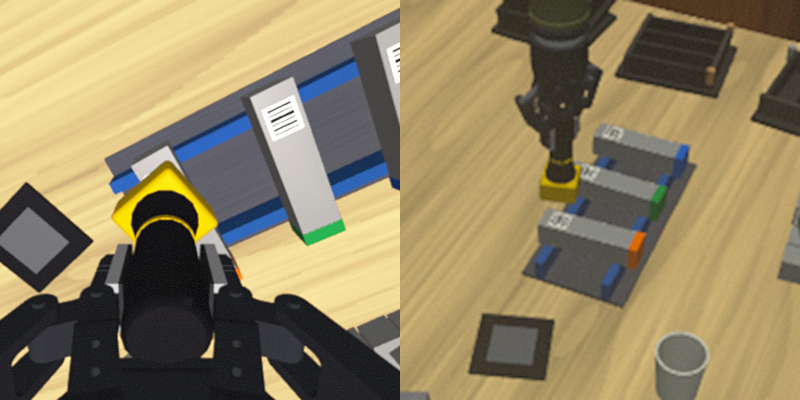

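The scanner hangs over the orange prism's label. Its head's left and right top corners are at (273,214) and (377,217) in the wrist frame, so I'll check its centre and wait there.

>>> {"fn": "servo_tool", "kwargs": {
  "increments": [
    {"hand": 1, "linear": [0, 0, 0], "delta_rot": [0, 0, 0]},
    {"hand": 1, "linear": [0, 0, 0], "delta_rot": [0, 0, 0]},
    {"hand": 1, "linear": [0, 0, 0], "delta_rot": [0, 0, 0]},
    {"hand": 1, "linear": [0, 0, 0], "delta_rot": [0, 0, 0]},
    {"hand": 1, "linear": [0, 0, 0], "delta_rot": [0, 0, 0]},
    {"hand": 1, "linear": [0, 0, 0], "delta_rot": [0, 0, 0]},
    {"hand": 1, "linear": [0, 0, 0], "delta_rot": [0, 0, 0]},
    {"hand": 1, "linear": [0, 0, 0], "delta_rot": [0, 0, 0]},
    {"hand": 1, "linear": [0, 0, 0], "delta_rot": [0, 0, 0]},
    {"hand": 1, "linear": [0, 0, 0], "delta_rot": [0, 0, 0]}
  ]
}}

```text
t: 7.75
tool_pos: [476.8, 68.8, 230.9]
tcp_rot: [0.69, 0.15, 0.692, -0.152]
contact_force: [0.4, -0.6, -2.7]
width: 33.1
```

```bash
python3 -c "
from h import *
import pickle
w,s=pickle.load(open('w2.pkl','rb'));p=w[2];d=w[1]
L,R=onz(p,273,214,174),onz(p,377,217,174);B=onz(p,327,160,174)
print(L.round(1),R.round(1),((L+R)/2).round(1),np.linalg.norm(R-L),'back',B.round(1))
hsv=cv2.cvtColor(w[0],cv2.COLOR_BGR2HSV);m=cv2.inRange(hsv,(20,150,60),(35,255,255))>0
v,u=np.nonzero(m);P=backproj(p,u,v,d[v,u]);P=P[abs(P[:,2]-160)<40];print(np.percentile(P[:,2],[2,50,98]).round(1));T=P[P[:,2]>168];print(len(T),cv2.minAreaRect(T[:,:2].astype(np.float32)))
v,u=np.mgrid[330:362,300:350];Q=backproj(p,u,v,d[330:362,300:350]);print('top',np.median(Q.reshape(-1,3),0).round(1))
go((476.2,69.1,230))
"
```

```text
[459.9  38.9 174. ] [491.  101.7 174. ] [475.4  70.3 174. ] 69.97348373865032 back [441.6  87.2 174. ]
[154.  175.6 179.9]
2264 ((477.4367370605469, 68.478271484375), (52.75267791748047, 53.47115707397461), 16.06784439086914)
top [480.3  68.6 284.4]
t 7.75 pos [476.8  68.8 230.9] yaw 65.33 w 33.1 F [ 0.4 -0.6 -2.7] q6 -1.08
linear [ 0.0009  0.     -0.0007]
```

The scanner head's centre is at (477.4,68.5), within about 2 mm of the label, with its underside at about z 141, and it has held for over 1.2 s. Now I'll return it to the dock middle.

>>> {"fn": "servo_tool", "kwargs": {
  "increments": [
    {"hand": 1, "linear": [0, -0.01, 0.006], "delta_rot": [0, 0, 0]},
    {"hand": 1, "linear": [0, -0.03, 0.017], "delta_rot": [0, 0, 0]},
    {"hand": 1, "linear": [0, -0.055, 0.032], "delta_rot": [0, 0, 0]},
    {"hand": 1, "linear": [0, -0.085, 0.049], "delta_rot": [0, 0, 0]},
    {"hand": 1, "linear": [0, -0.115, 0.066], "delta_rot": [0, 0, 0]},
    {"hand": 1, "linear": [0, -0.14, 0.08], "delta_rot": [0, 0, 0]},
    {"hand": 1, "linear": [0, -0.157, 0.09], "delta_rot": [0, 0, 0]},
    {"hand": 1, "linear": [0, -0.166, 0.095], "delta_rot": [0, 0, 0]},
    {"hand": 1, "linear": [0, -0.169, 0.097], "delta_rot": [0, 0, 0]},
    {"hand": 1, "linear": [0, -0.169, 0.097], "delta_rot": [0, 0, 0]}
  ]
}}

```text
t: 9.0
tool_pos: [494.4, -124.8, 231.0]
tcp_rot: [0.69, 0.151, 0.692, -0.151]
contact_force: [0.4, -0.1, -2.4]
width: 32.8
```

>>> {"fn": "servo_tool", "kwargs": {
  "increments": [
    {"hand": 1, "linear": [0.015, 0, 0], "delta_rot": [0, 0, 0]},
    {"hand": 1, "linear": [0.04, 0, 0], "delta_rot": [0, 0, 0]},
    {"hand": 1, "linear": [0.07, 0, 0], "delta_rot": [0, 0, 0]},
    {"hand": 1, "linear": [0.095, 0, 0], "delta_rot": [0, 0, 0]},
    {"hand": 1, "linear": [0.112, 0, 0], "delta_rot": [0, 0, 0]},
    {"hand": 1, "linear": [0.122, 0, 0], "delta_rot": [0, 0, 0]},
    {"hand": 1, "linear": [0.128, 0, 0], "delta_rot": [0, 0, 0]},
    {"hand": 1, "linear": [0.131, 0, 0], "delta_rot": [0, 0, 0]},
    {"hand": 1, "linear": [0.133, 0, 0], "delta_rot": [0, 0, 0]},
    {"hand": 1, "linear": [0.133, 0, 0], "delta_rot": [0, 0, 0]}
  ]
}}

```text
t: 10.25
tool_pos: [494.3, -125.0, 98.4]
tcp_rot: [0.69, 0.15, 0.692, -0.151]
contact_force: [-0.5, -0.2, -2.5]
width: 33.0
```

>>> {"fn": "servo_tool", "kwargs": {
  "increments": [
    {"hand": 1, "linear": [0.001, 0, 0], "delta_rot": [0, 0, 0]},
    {"hand": 1, "linear": [0.002, 0, 0], "delta_rot": [0, 0, 0]},
    {"hand": 1, "linear": [0.003, 0, 0], "delta_rot": [0, 0, 0]},
    {"hand": 1, "linear": [0.003, 0, 0], "delta_rot": [0, 0, 0]}
  ]
}}

```text
t: 10.75
tool_pos: [494.5, -125.2, 95.8]
tcp_rot: [0.69, 0.15, 0.691, -0.152]
contact_force: [-0.6, -0.1, 3.0]
width: 32.8
```

>>> {"fn": "servo_tool", "kwargs": {
  "increments": [
    {"hand": 0, "linear": [0, 0, 0], "delta_rot": [0, 0, 0]},
    {"hand": -0.5, "linear": [0, 0, 0], "delta_rot": [0, 0, 0]},
    {"hand": -1, "linear": [0, 0, 0], "delta_rot": [0, 0, 0]},
    {"hand": -1, "linear": [0, 0, 0], "delta_rot": [0, 0, 0]},
    {"hand": -1, "linear": [0, 0, 0], "delta_rot": [0, 0, 0]},
    {"hand": -1, "linear": [0, 0, 0], "delta_rot": [0, 0, 0]},
    {"hand": -1, "linear": [0, 0, 0], "delta_rot": [0, 0, 0]},
    {"hand": -1, "linear": [0, 0, 0], "delta_rot": [0, 0, 0]}
  ]
}}

```text
t: 11.75
tool_pos: [494.5, -125.2, 95.8]
tcp_rot: [0.69, 0.15, 0.691, -0.152]
contact_force: [-0.2, 0.9, -0.5]
width: 85.4
```

>>> {"fn": "servo_tool", "kwargs": {
  "increments": [
    {"hand": -1, "linear": [-0.015, 0, 0], "delta_rot": [0, 0, 0]},
    {"hand": -1, "linear": [-0.04, 0, 0], "delta_rot": [0, 0, 0]},
    {"hand": -1, "linear": [-0.07, 0, 0], "delta_rot": [0, 0, 0]},
    {"hand": -1, "linear": [-0.1, 0, 0], "delta_rot": [0, 0, 0]},
    {"hand": -1, "linear": [-0.125, 0, 0], "delta_rot": [0, 0, 0]},
    {"hand": -1, "linear": [-0.135, 0, 0], "delta_rot": [0, 0, 0]},
    {"hand": -1, "linear": [-0.135, 0, 0], "delta_rot": [0, 0, 0]}
  ]
}}

```text
t: 12.62
tool_pos: [495.0, -125.1, 231.6]
tcp_rot: [0.691, 0.15, 0.691, -0.152]
contact_force: [-0.1, 0.2, -0.5]
width: 85.6
```

```bash
python3 -c "
from h import *
import pickle
go((527.3,71.9,200),95)
w=cam('wrist');t=cam('top');pickle.dump((w,t),open('w3.pkl','wb'));cv2.imwrite('pics/w3.png',w[0])
p=w[2];d=w[1];v,u=np.mgrid[150:260,280:380];P=backproj(p,u,v,d[150:260,280:380]);m=(P[...,2]>141)&(P[...,2]<156);print('handle',P[m].mean(0).round(1),m.sum())
m=(abs(P[...,2]-40)<5);print('head',cv2.minAreaRect(P[m][:,:2].astype(np.float32)),m.sum())
"
```

```text
t 12.625 pos [ 495.  -125.1  231.6] yaw 65.34 w 85.6 F [-0.1  0.2 -0.5] q6 -1.47
linear [ 0.0313  0.1926 -0.0529]
rot [-5.177e-01  4.000e-04  1.800e-03]
handle [ 494.3 -125.6  148.2] 1491
head ((495.6606140136719, -126.54330444335938), (53.477420806884766, 54.22353744506836), 15.737712860107422) 704
```

View pics/w3.png

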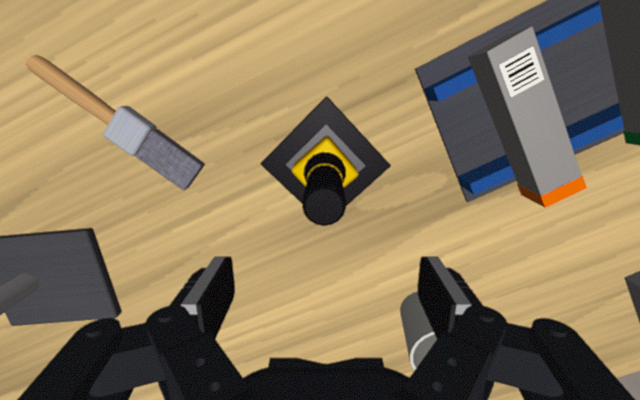

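The wrist view shows the scanner upright and centred on the dock, with the prism unchanged. I'll move above the prism and turn the jaws to 95°.

>>> {"fn": "servo_tool", "kwargs": {
  "increments": [
    {"hand": -1, "linear": [0.003, 0.02, -0.0055], "delta_rot": [-0.05, 0, 0]},
    {"hand": -1, "linear": [0.009, 0.055, -0.015], "delta_rot": [-0.15, 0, 0]},
    {"hand": -1, "linear": [0.016, 0.1, -0.0275], "delta_rot": [-0.27, 0, 0]},
    {"hand": -1, "linear": [0.022, 0.14, -0.0385], "delta_rot": [-0.38, 0, 0]},
    {"hand": -1, "linear": [0.028, 0.175, -0.048], "delta_rot": [-0.47, 0, 0]},
    {"hand": -1, "linear": [0.0313, 0.19, -0.0525], "delta_rot": [-0.51, 0, 0]},
    {"hand": -1, "linear": [0.0313, 0.1926, -0.053], "delta_rot": [-0.518, 0, 0]},
    {"hand": -1, "linear": [0.0313, 0.1926, -0.053], "delta_rot": [-0.518, 0, 0]}
  ]
}}

```text
t: 13.72
tool_pos: [526.0, 71.6, 198.2]
tcp_rot: [0.705, -0.031, 0.708, 0.03]
contact_force: [-0.3, 0.4, -0.5]
width: 85.2
```

```bash
python3 -c "
from h import *
go((527.3,71.9,41),95)
p,d=(lambda w:(w[2],w[1]))(cam('wrist'))
v,u=np.mgrid[0:400,0:640];P=backproj(p,u,v,d);m=(abs(P[...,2]-80)<5)&(abs(P[...,1]-72)<45)&(P[...,0]<620)&(P[...,0]>430)
r=cv2.minAreaRect(P[m][:,:2].astype(np.float32));print(r,m.sum())
"
```

```text
t 13.725 pos [526.   71.6 198.2] yaw 94.97 w 85.2 F [-0.3  0.4 -0.5] q6 -1.6
linear [0.1572 0.0004 0.002 ]
rot [-0.0005 -0.0039  0.0012]
((527.544189453125, 72.15885925292969), (161.08694458007812, 40.7626953125), 5.014301300048828) 8517
```

>>> {"fn": "servo_tool", "kwargs": {
  "increments": [
    {"hand": -1, "linear": [0.02, 0.0004, 0.002], "delta_rot": [0, -0.003, 0]},
    {"hand": -1, "linear": [0.05, 0.0004, 0.002], "delta_rot": [0, -0.003, 0]},
    {"hand": -1, "linear": [0.08, 0.0004, 0.002], "delta_rot": [0, -0.003, 0]},
    {"hand": -1, "linear": [0.11, 0.0004, 0.002], "delta_rot": [0, -0.003, 0]},
    {"hand": -1, "linear": [0.135, 0.0004, 0.002], "delta_rot": [0, -0.003, 0]},
    {"hand": -1, "linear": [0.15, 0.0004, 0.002], "delta_rot": [0, -0.003, 0]},
    {"hand": -1, "linear": [0.157, 0.0004, 0.002], "delta_rot": [0, -0.003, 0]},
    {"hand": -1, "linear": [0.157, 0.0004, 0.002], "delta_rot": [0, -0.003, 0]}
  ]
}}

```text
t: 14.78
tool_pos: [527.7, 71.4, 41.5]
tcp_rot: [0.706, -0.031, 0.707, 0.03]
contact_force: [0.1, 0.2, -0.0]
width: 85.3
```

>>> {"fn": "servo_tool", "kwargs": {
  "increments": [
    {"hand": 1, "linear": [0, 0, 0], "delta_rot": [0, 0, 0]},
    {"hand": 1, "linear": [0, 0, 0], "delta_rot": [0, 0, 0]},
    {"hand": 1, "linear": [0, 0, 0], "delta_rot": [0, 0, 0]},
    {"hand": 1, "linear": [0, 0, 0], "delta_rot": [0, 0, 0]},
    {"hand": 1, "linear": [0, 0, 0], "delta_rot": [0, 0, 0]},
    {"hand": 1, "linear": [0, 0, 0], "delta_rot": [0, 0, 0]},
    {"hand": 1, "linear": [0, 0, 0], "delta_rot": [0, 0, 0]},
    {"hand": 1, "linear": [0, 0, 0], "delta_rot": [0, 0, 0]}
  ],
  "squeeze": 80
}}

```text
t: 15.78
tool_pos: [528.3, 71.4, 42.4]
tcp_rot: [0.707, -0.031, 0.706, 0.03]
contact_force: [-0.9, -1.4, 5.2]
width: 38.9
```

>>> {"fn": "servo_tool", "kwargs": {
  "increments": [
    {"hand": 1, "linear": [-0.006, 0, 0], "delta_rot": [0, 0, 0]},
    {"hand": 1, "linear": [-0.02, 0, 0], "delta_rot": [0, 0, 0]},
    {"hand": 1, "linear": [-0.045, 0, 0], "delta_rot": [0, 0, 0]},
    {"hand": 1, "linear": [-0.075, 0, 0], "delta_rot": [0, 0, 0]},
    {"hand": 1, "linear": [-0.105, 0, 0], "delta_rot": [0, 0, 0]},
    {"hand": 1, "linear": [-0.135, 0, 0], "delta_rot": [0, 0, 0]},
    {"hand": 1, "linear": [-0.16, 0, 0], "delta_rot": [0, 0, 0]},
    {"hand": 1, "linear": [-0.175, 0, 0], "delta_rot": [0, 0, 0]},
    {"hand": 1, "linear": [-0.18, 0, 0], "delta_rot": [0, 0, 0]},
    {"hand": 1, "linear": [-0.18, 0, 0], "delta_rot": [0, 0, 0]}
  ]
}}

```text
t: 17.02
tool_pos: [527.5, 71.6, 221.9]
tcp_rot: [0.707, -0.031, 0.706, 0.03]
contact_force: [-0.0, 0.2, -6.2]
width: 39.0
```

```bash
python3 -c "
from h import *
go((571.3,-259,201),-19)
"
```

```text
t 17.025 pos [527.5  71.6 221.9] yaw 94.92 w 39.0 F [-0.   0.2 -6.2] q6 -1.6
linear [ 0.0214 -0.3331  0.0153]
rot [1.9883e+00 1.4000e-03 7.0000e-04]
```

>>> {"fn": "servo_tool", "kwargs": {
  "increments": [
    {"hand": 1, "linear": [0, -0.006, 0], "delta_rot": [0.03, 0, 0]},
    {"hand": 1, "linear": [0, -0.02, 0.001], "delta_rot": [0.11, 0, 0]},
    {"hand": 1, "linear": [0, -0.04, 0.002], "delta_rot": [0.23, 0, 0]},
    {"hand": 1, "linear": [0, -0.062, 0.003], "delta_rot": [0.36, 0, 0]},
    {"hand": 1, "linear": [0, -0.085, 0.004], "delta_rot": [0.49, 0, 0]},
    {"hand": 1, "linear": [0, -0.108, 0.005], "delta_rot": [0.62, 0, 0]},
    {"hand": 1, "linear": [0, -0.13, 0.006], "delta_rot": [0.75, 0, 0]},
    {"hand": 1, "linear": [0, -0.148, 0.007], "delta_rot": [0.87, 0, 0]},
    {"hand": 1, "linear": [0, -0.16, 0.0075], "delta_rot": [0.95, 0, 0]},
    {"hand": 1, "linear": [0, -0.165, 0.0077], "delta_rot": [0.99, 0, 0]}
  ]
}}

```text
t: 18.27
tool_pos: [548.8, -93.1, 221.0]
tcp_rot: [0.635, 0.309, 0.636, -0.311]
contact_force: [-0.2, 0.0, -6.6]
width: 38.9
```

```bash
python3 -c "
from h import *
go((571.3,-259,203),-19)
"
```

```text
t 18.275 pos [548.8 -93.1 221. ] yaw 38.02 w 38.9 F [-0.2  0.  -6.6] q6 -0.91
linear [ 0.0181 -0.0844  0.1445]
rot [9.952e-01 7.000e-04 2.200e-03]
```

>>> {"fn": "servo_tool", "kwargs": {
  "increments": [
    {"hand": 1, "linear": [0, -0.003, 0.005], "delta_rot": [0.03, 0, 0]},
    {"hand": 1, "linear": [0, -0.01, 0.017], "delta_rot": [0.11, 0, 0]},
    {"hand": 1, "linear": [0, -0.02, 0.034], "delta_rot": [0.23, 0, 0]},
    {"hand": 1, "linear": [0, -0.031, 0.053], "delta_rot": [0.36, 0, 0]},
    {"hand": 1, "linear": [0, -0.042, 0.072], "delta_rot": [0.49, 0, 0]},
    {"hand": 1, "linear": [0, -0.053, 0.091], "delta_rot": [0.62, 0, 0]},
    {"hand": 1, "linear": [0, -0.064, 0.11], "delta_rot": [0.75, 0, 0]},
    {"hand": 1, "linear": [0, -0.074, 0.127], "delta_rot": [0.87, 0, 0]},
    {"hand": 1, "linear": [0, -0.081, 0.139], "delta_rot": [0.95, 0, 0]},
    {"hand": 1, "linear": [0, -0.0844, 0.1445], "delta_rot": [0.995, 0, 0]}
  ]
}}

```text
t: 19.52
tool_pos: [571.3, -259.5, 220.6]
tcp_rot: [-0.41, -0.575, -0.41, 0.577]
contact_force: [-0.2, 0.3, -6.3]
width: 38.9
```

>>> {"fn": "servo_tool", "kwargs": {
  "increments": [
    {"hand": 1, "linear": [0.006, 0, 0], "delta_rot": [0, 0, 0]},
    {"hand": 1, "linear": [0.012, 0, 0], "delta_rot": [0, 0, 0]},
    {"hand": 1, "linear": [0.017, 0, 0], "delta_rot": [0, 0, 0]},
    {"hand": 1, "linear": [0.018, 0, 0], "delta_rot": [0, 0, 0]},
    {"hand": 1, "linear": [0.018, 0, 0], "delta_rot": [0, 0, 0]}
  ]
}}

```text
t: 20.15
tool_pos: [571.3, -259.3, 202.6]
tcp_rot: [-0.41, -0.575, -0.411, 0.577]
contact_force: [1.3, 0.3, -6.3]
width: 39.0
```

```bash
python3 - <<'E'
from h import *
import pickle
go((571.3,-259,202.4),-19)
D={n:cam(n) for n in('top','scene','wrist')};pickle.dump(D,open('d2.pkl','wb'))
t=D['top'][0][180:270,370:520]; 
a=cv2.resize(t,None,fx=4,fy=4,interpolation=cv2.INTER_CUBIC)
cv2.imwrite('pics/t4.png',a)
cv2.imwrite('pics/w4.png',np.vstack([cv2.resize(D['wrist'][0],(480,300)),cv2.resize(D['scene'][0][200:400,130:450],(480,300))]))
E
```

```text
t 20.15 pos [ 571.3 -259.3  202.6] yaw -19.09 w 39.0 F [ 1.3  0.3 -6.3] q6 -0.16
linear [ 0.0002 -0.     -0.0003]
rot [-0.0016  0.0014  0.0023]
```

View pics/w4.png

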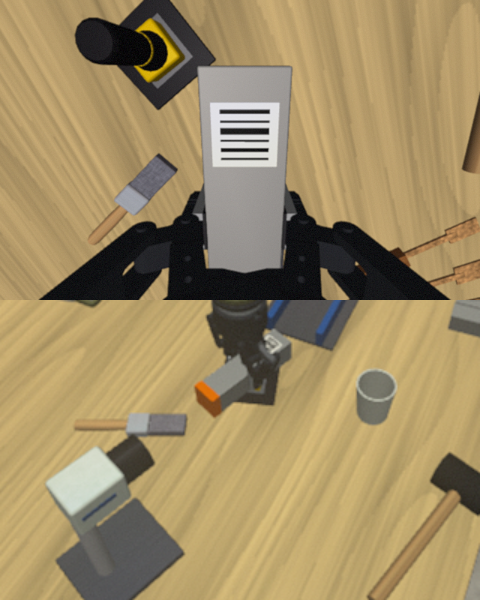

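The lower scene crop shows the orange end facing the lens, and the wrist crop shows the label up with the scanner upright. I'll check alignment by depth and with a top crop.

```bash
python3 - <<'E'
from h import *
import pickle
D=pickle.load(open('d2.pkl','rb'))
ax=np.array([np.cos(np.radians(-109)),np.sin(np.radians(-109)),0]);n=np.array([-ax[1],ax[0],0])
def pts(nm):
    im,d,p=D[nm]; v,u=np.mgrid[0:400,0:640]; return im,backproj(p,u,v,d),d
im,P,d=pts('wrist'); m=np.zeros(d.shape,bool); m[90:340,270:385]=1; m&=(abs(P[...,2]-240)<10)
Q=P[m]; c=Q.mean(0); w=np.linalg.svd(Q-c,full_matrices=False)[2]; print('top plane',c.round(1),'normal',w[2].round(3))
r=cv2.minAreaRect(Q[:,:2].astype(np.float32)); print(r); b=cv2.boxPoints(r); e=b-np.roll(b,1,0); print([round(float(np.degrees(np.arctan2(x[1],x[0]))),1) for x in e])
for nm in('top','scene'):
    im,P,d=pts(nm); h=cv2.cvtColor(im,cv2.COLOR_BGR2HSV); o=(cv2.inRange(h,(3,170,70),(16,255,255))>0)&(P[...,2]>150)&(P[...,2]<300)&(P[...,1]<-200)
    Q=P[o]; print(nm,len(Q),Q.mean(0).round(1) if len(Q) else '', 'along',np.percentile(Q@ax,[2,98]).round(1),'lat',np.percentile(Q@n,[2,50,98]).round(1),'z',np.percentile(Q[:,2],[2,98]).round(1))
    k=(h[...,2]<70)&(P[...,2]>205)&(P[...,2]<255)&(P[...,1]<-405)&(P[...,0]>400)&(P[...,0]<600)&(P[...,1]>-600)
    Q=P[k]; print(' barrel',len(Q),'along',np.percentile(Q@ax,[1,3,98]).round(1),'lat',np.percentile(Q@n,[2,50,98]).round(1),'z',np.percentile(Q[:,2],[2,50,98]).round(1))
print('glass est along',np.array([509.4,-438.6,220])@ax,'lat',np.array([509.4,-438.6,220])@n)
E
```

```text
top plane [ 583.7 -223.3  241.6] normal [ 0.001 -0.002  1.   ]
((582.1598510742188, -228.152099609375), (96.51080322265625, 46.64442443847656), 70.94137573242188)
[-109.1, -19.1, 70.9, 160.9]
top 68 [ 543.9 -325.9  237.5] along [125.7 136.4] lat [604.1 619.5 642.1] z [213.3 244.4]
 barrel 401 along [246.4 246.7 344.9] lat [593.1 618.1 646.2] z [210.2 241.3 249.3]
scene 235 [ 550.9 -332.8  229.1] along [127.2 139.2] lat [606.1 630.  646.7] z [202.7 244.1]
 barrel 437 along [253.2 254.  293.5] lat [613.9 643.3 653.4] z [217.6 240.7 248.1]
glass est along 248.86002937738482 lat 624.441354955201
```

View pics/t4.png

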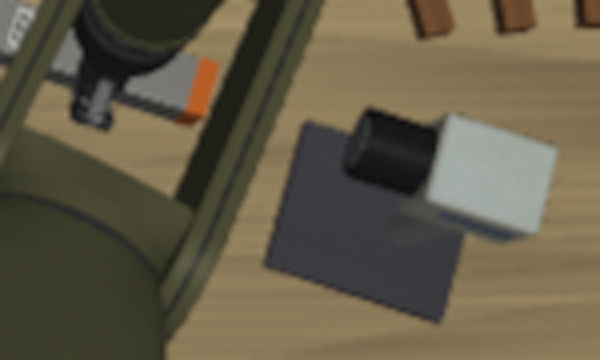

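The prism is level and its yaw is -109.1°. The orange face is at 138 mm along the lens axis and the glass at 247–254, so the gap is about 111 mm, with the lateral offset within a few mm. I'm handing in.

```bash
python3 -c "
from h import *
s=env.observe();print(s['t'],s['tool_pos'],s['width'],s['contact_force'],abs(s['qd']).max());print(env.sign_off())"
```

```text
20.3 [ 571.43951992 -259.55280751  202.92144851] 39.059332431361206 [-0.54743636  0.59496043 -6.58912925] 0.0016010911555775758
the job is handed in; nothing more can be done
None
```

I carried out every step and handed the job in at 20.3 s of the 72 s allowed. No verdict was reported, so what follows is from my own measurements.

- **Scan:** I held the scanner upright over the orange prism's label for about 1.3 s. Its head was centred within about 2 mm of the label, with the window about 61 mm above it.
- **Dock:** The scanner stands upright and released, about 1 mm from the dock's middle.
- **Prism:** The gripper is holding the orange prism still in front of the camera, level to within a few mrad, with the label up. It points along the lens axis within about 1°. The orange face is about 110 mm from the glass and its centre is about 221 mm above the table.
- **Other objects:** I saw no sign that the other prisms, the beaker or the brush had moved. I checked this only by eye in the pictures and did not measure it.

**Disagreements:** My depth readings put the front of the lens barrel 5–7 mm apart between the top and scene cameras. The gap to the glass is therefore somewhere between 108 and 116 mm, inside the 85–135 mm limits. The sideways readings of the orange face and lens barrel were noisier, differing by 10 mm or more between the two cameras. For the sideways position I relied on the lens centre I had measured earlier and the measured arm pose. Nothing else I checked failed.

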